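# Move the lab pan across the warming plate and cover it

## Robot

A 7-joint arm with a two-finger parallel gripper is mounted at the origin on the work surface. World frame = base frame: x ahead of the robot, y to its left, z up, the work surface at z = 0. Lengths are in m, angles in degrees, forces in N, time in s.
With the tool pointing down it reaches from about 0.425 to 0.875 m from the base axis. Payload 4.7 kg.
Tool frame: the origin (TCP) lies between the finger pads; the fingertips stand 19 mm ahead of it and the grasp point (between the pads) is the TCP; x points along the fingers, z is the direction in which the jaws open and shut, and the axes are right-handed (so a half turn about x gives the same grasp; the last joint's range is limited). The gripper opens to 87 mm and grips with 3 to 60 N. Pads are 19 mm wide; open, the fingers measure 117 mm over their backs; the gripper's body (75 mm by 190 mm) begins 51 mm behind the grasp point.
Start: joints at [-75.51, 18.392, -4.016, 83.108, 1.295, 78.541, -3.26], TCP at [0.154, 0.632, 0.242] pointing down, gripper open.
Joint ranges: [-163.93, 163.93], [-17.29, 119.83], [-79.2, 71.16], [3.27, 140.29], [-89.18, 269.18], [5.43, 117.66], [-154.24, 154.24]. Speed limits (degrees/s): [147.25, 147.25, 180, 180, 180, 180, 180].

## Interface

Orientations are given as [roll, pitch, yaw] about the fixed x, y, z axes, in that order (R = Rz(yaw) Ry(pitch) Rx(roll)).
In Python, from cell import monitor, read_camera, camera_model, env, regions_of gives the robot as it stands. The module is installed in compiled form; this text tells all that it offers.
- The arm moves only by the tool step_arm, never from a script. Its argument "deltas" is a list of rows, each a list of 5 numbers: the gripper's target within -1 to 1 (fully open at 1, half-way at 0, shut at -1), then the shift along the tool's x, y, z in m, then the turn about the tool's x in degrees. A call has 1 to 12 rows; each row is the pose to reach, as a shift and turn from the pose commanded when the call began, along the tool's axes at that moment; what a row does not reach only later rows make up. A row lasts 1/8 s, in which the tool goes at most 62.5 mm and 10.7 degrees, less where a joint would pass 70% of its speed; a pose out of reach is approached as far as the arm can. A call with a gripper value outside its range is refused whole. The fingers move at their own pace and stop on an object; "newtons" is the grip in N (left out, the last holds). Time passes only in rows, so rows that repeat a pose let the fingers close. It gives the time, the measured TCP pose, the force and the opening at its end, in the units of the state.
- monitor.get_obs(): the state, without advancing time (a new reading comes with each control period).
- read_camera(name): name is "scene" or "side" or "wrist"; returns (picture, depth): 384x512x3 uint8, red, green, blue; 384x512 float32, m along the optical axis (not along the pixel's ray), 0 where there is no reading.
- camera_model(name): a dict with "fx", "fy", "cx", "cy" (pixels), "xyz" and "attitude" of the camera in the world. Camera axes: x right, y down, z forward; pixel columns grow to the right and rows downward; lengths in m; the calibration is good to about 2 mm. A picture is of the moment at which its call begins: read the wrist's pose just before it. camera_model takes no time and is no camera call; for the wrist camera it gives the pose at the moment of the call.
- env.sign_off(): hands the job in, once; it reports no verdict.
Trained networks look in the newest picture that a camera, given by its name, has taken for a name from the list of things; names that differ only in an ending like _2 or _b are one class to them, and where a whole thing is asked for, a point or a joint stands for the part that bears it (a point fixed in the world has none). Each returns a list of dicts, best first, with "p" (0 to 1); they miss things now and then, are a little off and sometimes report something else, mostly with a low value. They report only what shows in the picture. A call takes as long as a camera call. They do not tell look-alikes from the thing itself.
- regions_of(camera, thing): "pixels" (384x512 bool, what is visible of it) and "pixel" ([column, row] in pixels, amid what is visible of it).
The state is a dict: "time_s": time; "qpos": joint angles; "joint_velocities": joint speeds; "effort": joint torques, N m; "tool_pos": TCP position; "tool_rot": TCP orientation; "force": force on the tool from outside, world axes, zero at the start; "wrist_torque": the same for the moment, N m; "grip_width": finger opening in m.
Only numpy, scipy, OpenCV 4.12 (cv2) and the standard library are available. Lean on these libraries where they do the work, as an engineer would, in place of code of your own. Each camera call takes 0.05 s, during which the arm holds its last target. There are 200 camera calls.

## Task

Slide the square steel pan across the warming plate, without lifting it, from the marked place where it stands to the other, empty one, so that it stands squarely inside that outline. Then take the flat square cover plate from the bench and lay it gently (do not drop it) and squarely on the pan so that it closes it, let go, and leave everything else where it is.

Things in the scene. Friction and masses are not known exactly. Their poses are not given: they have to be found in the camera images.
- warming_plate: Fixed, low white laboratory warming plate, 300 (its x) x 350 (its y) x 50 mm high, with a smooth flat white ceramic top. Two square outlines in thin dark lines are printed on the top side by side, centred at its (-20, +85) and (-20, -85) mm. Two small black knobs are on its robot-side face. Origin: centre of its underside, on the bench; top surface at 50 mm; x points away from the robot's side.
- empty_place: The printed square outline that is empty at the start (140 x 140 mm inside its 4 mm lines; nothing stands up, purely a print). The pan starts on the other, identical outline, 170 mm away along y. Origin: centre of the square, on the ceramic surface; its axes are parallel to the square's sides and to the warming plate's axes, x away from the robot's side.
- pan: Loose open square steel pan, 110 x 110 x 60 mm high, walls 3 mm, about 0.6 kg. One straight black bar handle sticks out level from the middle of its -x side, towards the robot: 12 mm wide (y), 12 mm high, centre line 45 mm above the underside, from x = -66 to -165 mm; good grip point (-115, 0, 45) mm. Origin: centre of the underside; x points away from the handle, z up.
- cover: Loose flat square aluminium cover plate, 130 x 130 x 5 mm, 0.29 kg, with an upright black grip fin in the middle of its top: 60 mm long (along x), 12 mm thick (along y), from 5 to 37 mm above the underside. Lies on the bench to the left or to the right of the warming plate. Origin: centre of its underside; z up.
- tray: Bystander: shallow open steel tray, 130 x 110 x 18 mm, on the bench on the other side of the warming plate from the cover. Origin: centre of its underside.
- tin: Bystander: small capped glass jar, 34 mm across, 45 mm high, standing on the warming plate's back strip, behind the two outlines. Origin: centre of its underside.
- beaker: Bystander: glass beaker, 70 mm across, 95 mm high, on the bench behind and right of the warming plate. Origin: centre of its underside.
- dishes: Bystander: pile of three flat round glass dishes in one, 90 mm across, 42 mm high, on the bench between robot and warming plate, to the right. Origin: centre of its underside.
- bowl: Bystander: white ceramic bowl, 100 mm across, 40 mm high, on the bench behind and left of the warming plate. Origin: centre of its underside.
- spatula: Bystander: metal spoon, 170 mm long, lying on the bench between robot and warming plate, to the left. Origin: on the bench under its middle.
There are look-alikes about, which are no part of the job. What is shaped like the cover but purple or yellow is not meant.

How it is judged (in metres and radians):
On the way:
1. the pan, still uncovered, stands at rest in the other outline: centre within 16 mm along each side, sides parallel within 0.2 rad (x of pan in the frame of empty_place between -0.016 and 0.016 m and y of pan in the frame of empty_place between -0.016 and 0.016 m and (angle between the x axis of pan and the x axis of empty_place, either way round below 0.2 rad or angle between the x axis of pan and the y axis of empty_place, either way round below 0.2 rad) and horizontal distance between cover and pan above 0.1 m and linear speed of pan below 0.02 m/s), for 0.2 s.
At the end, for the whole second after the job is handed in: Pan flat in the outline that was empty, centre within 16 mm of the outline's along each side, sides parallel within 0.2 rad; cover flat, right side up, on the pan's rim, centre within 11 mm of the pan's along each side, sides parallel within 0.14 rad; both released and at rest (x of pan in the frame of empty_place between -0.016 and 0.016 m and y of pan in the frame of empty_place between -0.016 and 0.016 m and (angle between the x axis of pan and the x axis of empty_place, either way round below 0.2 rad or angle between the x axis of pan and the y axis of empty_place, either way round below 0.2 rad) and x of cover in the frame of pan between -0.011 and 0.011 m and y of cover in the frame of pan between -0.011 and 0.011 m and z of pan in the frame of empty_place below 0.004 m and angle between each of pan, cover's own z axis and vertical below 0.05 rad and z of cover in the frame of pan between 0.056 and 0.065 m and (angle between the x axis of cover and the x axis of pan, either way round below 0.14 rad or angle between the x axis of cover and the y axis of pan, either way round below 0.14 rad) and linear speed of each of pan, cover below 0.02 m/s); the robot touches nothing.
It fails at once if the pan is lifted (its underside centre more than 8 mm above the warming plate's top) (z of pan in the frame of empty_place above 0.008 m).
It fails at once if the pan is tipped by more than 0.15 rad (angle between pan's own z axis and vertical above 0.15 rad).
It fails at once if the cover is dropped (falls free at more than 0.7 m/s, about 25 mm) (contact force between cover and the fingers below 0.01 N and linear speed of cover above 0.7 m/s).
It fails at once if a bystander (tray, jar, beaker, dishes, bowl or spoon) is moved by more than 30 mm (distance of any of tray, tin, beaker, dishes, bowl, spatula from where it was at the start of the episode above 0.03 m).
It also fails if it takes over 51 s, if anything falls off the work surface, if the arm or the gripper's body presses on something with over 40 N, if the wrist force passes 120 N, or if a joint passes its speed limit or range.

## Working session

There is one attempt and no reset: what is moved stays moved. The work goes in short steps, Python scripts to look and compute and a tool call to move; the robot and the scene stay as the last step left them, time stands still between calls to the robot, and variables do not carry over. Pictures are saved under pics/ and viewed, about 8 in all and at most 12, crops included, and the job is handed in when it is done.

Besides the shell and the picture viewer there is one more tool, called after "Call:" by a JSON object that holds its "api" and its "payload", one argument or row to a line. step_arm: Moves the arm, as the interface text tells. Its arguments: {"type":"object","properties":{"deltas":{"type":"array"},"newtons":{"type":"number"}},"required":["deltas"]}

```bash
mkdir -p pics; cat > h.py <<'E'
import numpy as np, cv2
from scipy.spatial.transform import Rotation as R
from cell import monitor, read_camera, camera_model, env, regions_of
def cam(name):
    m=camera_model(name); p,d=read_camera(name); return p,d,m
def world(d,m,mask=None):
    v,u=np.indices(d.shape)
    P=np.stack([(u-m['cx'])/m['fx']*d,(v-m['cy'])/m['fy']*d,d],-1)
    a=np.array(m['attitude'],float)
    Rm=a if a.shape==(3,3) else R.from_euler('xyz',a,degrees=True).as_matrix()
    return P@Rm.T+np.array(m['xyz'])
def save(n,p): cv2.imwrite('pics/'+n,cv2.cvtColor(p,cv2.COLOR_RGB2BGR))
E
python3 - <<'E'
from h import *
print(monitor.get_obs())
for n in ['scene','side']:
    p,d,m=cam(n); save(n+'0.png',p); print(n,m)
    W=world(d,m)
    for t in ['pan','cover','empty_place','warming_plate','tray','tin','beaker','dishes','bowl','spatula']:
        for r in regions_of(n,t)[:3]:
            k=r['pixels']&(d>0); w=W[k]
            if len(w): print(t,round(r['p'],2),r['pixel'],k.sum(),np.median(w,0).round(3),np.percentile(w,2,axis=0).round(3),np.percentile(w,98,axis=0).round(3))
E
```

```text
{'time_s': 0.0, 'qpos': array([-75.51181856,  18.43910311,  -4.01505423,  83.17410155,
         1.29468314,  78.5393047 ,  -3.25997841]), 'joint_velocities': array([ 0.01942843,  0.07992453,  0.06433225, -0.01712058,  0.02608067,
        0.05887295, -0.0367437 ]), 'effort': array([ 2.31127542e-04, -4.91293716e+01, -4.03679274e-01, -3.12529492e+01,
       -6.37595449e-02,  4.39919543e-02,  1.93324217e-04]), 'tool_pos': array([0.15365918, 0.63105888, 0.24046792]), 'tool_rot': array([-177.07740272,   89.892571  , -100.75634681]), 'force': array([-0.15295319, -0.43618821,  0.29571781]), 'wrist_torque': array([-0.01566867,  0.05431145, -0.04986964]), 'grip_width': 0.08710560597574361}
scene {'fx': 419.14199971197405, 'fy': 419.14199971197405, 'cx': 254.0780041222209, 'cy': 190.65604664534504, 'xyz': array([ 1.46054789, -0.40744779,  0.67690005]), 'attitude': array([-1.22081508e+02, -1.09971620e-01,  7.21538766e+01])}
pan 0.78 [317.0, 189.7] 2071 [0.603 0.047 0.084] [ 0.481 -0.01   0.051] [0.666 0.105 0.11 ]
cover 0.91 [162.1, 229.1] 1489 [ 0.54  -0.369  0.005] [ 0.461 -0.439  0.001] [ 0.6
[... 1905 characters left out ...]
2] [0.792 0.404 0.041]
warming_plate 0.98 [282.6, 195.0] 5965 [ 0.599 -0.108  0.049] [ 0.465 -0.211  0.01 ] [0.759 0.126 0.054]
tray 0.81 [199.2, 130.5] 633 [0.486 0.389 0.004] [ 0.417  0.315 -0.003] [0.553 0.449 0.019]
tin 0.49 [308.5, 161.8] 140 [ 0.731 -0.031  0.078] [ 0.719 -0.04   0.049] [ 0.747 -0.008  0.098]
beaker 0.68 [354.5, 217.9] 704 [ 0.73  -0.319  0.066] [ 0.702 -0.346  0.008] [ 0.767 -0.28   0.096]
dishes 0.79 [205.2, 260.3] 892 [ 0.289 -0.268  0.04 ] [ 0.25  -0.299  0.003] [ 0.33  -0.216  0.045]
bowl 0.74 [260.1, 117.2] 334 [0.728 0.34  0.025] [0.675 0.272 0.001] [0.775 0.381 0.042]
spatula 0.57 [167.5, 169.4] 189 [0.301 0.196 0.01 ] [ 0.222  0.175 -0.   ] [0.372 0.219 0.02 ]
```

View pics/scene0.png

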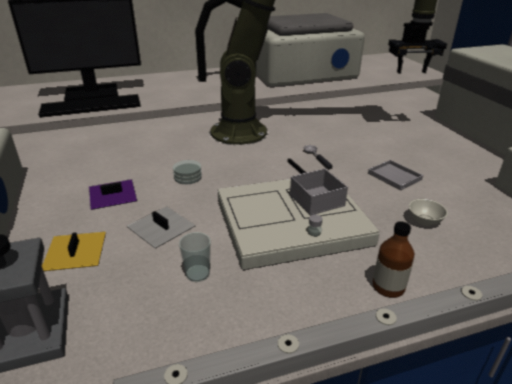

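View pics/side0.png

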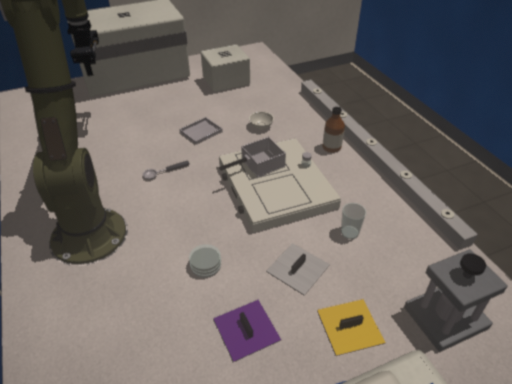

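The scene image shows the grey cover at pixel (162,226), the pan at (317,190) on the left outline, and the empty outline at (262,208). The purple and yellow plates are the look-alikes. The side image agrees: cover at (298,268), pan at (263,156), handle towards the robot. Next I'll measure the poses from the depth.

```bash
python3 - <<'E'
from h import *
def rect(P,n):
    (c,s,a)=cv2.minAreaRect((P[:,:2]*1000).astype(np.float32)); a=(a+45)%90-45
    print(n,len(P),np.round(c,1),np.round(s,1),round(a,2))
for n in ['scene','side']:
    p,d,m=cam(n); W=world(d,m); x,y,z=W[...,0],W[...,1],W[...,2]
    ok=d>0; g=p.mean(-1)
    reg=ok&(x>.42)&(x<.82)&(y>-.26)&(y<.2)
    top=reg&(abs(z-.05)<.004)
    top=cv2.morphologyEx(top.astype(np.uint8),cv2.MORPH_OPEN,np.ones((3,3)))>0
    rect(W[top],n+' plate top')
    k=reg&(z>.104)&(z<.118)&(y>-.03)&(x<.7); 
    k=cv2.morphologyEx(k.astype(np.uint8),cv2.MORPH_CLOSE,np.ones((2,2)))>0
    rect(W[k&ok],n+' pan rim')
    h=ok&(x>.3)&(x<.48)&(y>-.1)&(y<.2)&(z>.08)&(z<.115); 
    if h.sum()>3: 
        H=W[h]; print(' handle',h.sum(),H[:, :].min(0).round(3),H.max(0).round(3)); v=cv2.fitLine(H[:,:2].astype(np.float32),cv2.DIST_HUBER,0,.01,.01).ravel(); print(v, np.degrees(np.arctan2(v[1],v[0])))
    # cover
    cr=ok&(x>.43)&(x<.64)&(y>-.47)&(y<-.26)
    k=cr&(z>.0032)&(z<.008); k=cv2.morphologyEx(k.astype(np.uint8),cv2.MORPH_OPEN,np.ones((3,3)))>0
    rect(W[k],n+' cover'); rect(W[cr&(z>.0025)],n+' cover all')
    f=cr&(z>.02); rect(W[f],n+' fin'); F=W[f]; v=cv2.fitLine(F[F[:,2]>.032][:,:2].astype(np.float32),cv2.DIST_HUBER,0,.01,.01).ravel(); print(v,np.degrees(np.arctan2(v[1],v[0])))
    # outline: dark on plate
    pl=top&(g<0.75*np.median(g[top]))&(y<.02)
    nn,l,s,_=cv2.connectedComponentsWithStats(pl.astype(np.uint8),connectivity=8)
    for i in np.argsort(-s[1:,4])[:2]+1: rect(W[l==i],n+' outline')
E
```

```text
scene plate top 6629 [621.1 -28.2] [348.4 298.4] -3.25
scene pan rim 278 [590.7 106.8] [122.9 244. ] 15.23
 handle 39 [0.44  0.024 0.088] [0.48  0.037 0.102]
[0.99332225 0.11537271 0.46388963 0.02815847] 6.6251225
scene cover 631 [ 528.5 -367.5] [129.  128.8] 29.02
scene cover all 1381 [ 540.4 -355.6] [195.2 189.6] 1.25
scene fin 127 [ 529.9 -366.9] [60.5 13.3] 28.31
[ 0.8707085   0.4917994   0.5285926  -0.36886957] 29.458918
scene outline 265 [ 597.1 -112.9] [149.9 153.9] -3.26
scene outline 140 [578.2  -4.7] [ 28.6 197.1] -6.1
side plate top 4208 [620.4 -32.5] [349.3 298.3] -3.55
side pan rim 179 [588.9  43.7] [228.3 115. ] 5.3
 handle 52 [0.442 0.018 0.089] [0.48  0.036 0.104]
[0.9977586  0.06691539 0.46854597 0.02640863] 3.8368359
side cover 370 [ 525.8 -371.9] [127.4 130. ] 27.23
side cover all 1724 [ 535.2 -365. ] [209.6 209.9] 0.0
side fin 117 [ 526.7 -371.4] [62.9 12.7] 28.08
[ 0.87221986  0.489114    0.5260977  -0.37205866] 29.282362
side outline 49 [546.1   1.4] [36.9 31.2] -0.53
side outline 23 [595.4 -12.1] [50.8  9.9] 6.95
```

```bash
cat >> h.py <<'E'
def plan(*wps):
    """wps: (x,y,z[,jaw_deg]) -> deltas in current tool axes; jaw_deg = wanted heading of tool z axis (mod 180)"""
    o=monitor.get_obs(); M=R.from_euler('xyz',o['tool_rot'],degrees=True).as_matrix()
    jaw=np.degrees(np.arctan2(M[1,2],M[0,2]))
    print('t',o['time_s'],'pos',o['tool_pos'].round(4),'jaw',round(jaw,2),'toolx',M[:,0].round(3),'toolz',M[:,2].round(3),'F',o['force'].round(1),'w',round(o['grip_width'],4),'q',o['qpos'].round(0))
    for w in wps:
        d=M.T@(np.array(w[:3])-o['tool_pos'])
        t=None
        if len(w)>3: t=round(-((w[3]-jaw+90)%180-90),1)  # tool x is down: + turn about it = - heading
        print(np.round(d,4),t)
E
python3 - <<'E'
from h import *
plan((.40,.38,.28),(.46,.03,.28,96))
m=camera_model('wrist'); print(m); print(R.from_euler('xyz',m['attitude'],degrees=True).as_matrix().round(3))
E
```

```text
t 1.2 pos [0.1538 0.6316 0.2416] jaw 76.32 toolx [ 0.  0. -1.] toolz [0.237 0.972 0.   ] F [ 0.6  0.2 -0.4] w 0.087 q [-76.  18.  -4.  83.   1.  79.  -3.]
[-0.0384 -0.2987 -0.1862] None
[-0.0384 -0.4398 -0.5121] -19.7
{'fx': 318.02387372012566, 'fy': 318.02387372012566, 'cx': 255.83294747917805, 'cy': 195.67920562456624, 'xyz': array([0.07183744, 0.65259279, 0.38375531]), 'attitude': array([ 1.62375056e+02, -1.88617041e-02,  7.63748644e+01])}
[[ 0.236  0.926  0.294]
 [ 0.972 -0.225 -0.071]
 [ 0.     0.303 -0.953]]
```

Call:
{"api": "step_arm", "payload": {
  "deltas": [
    [1, -0.006, -0.05, -0.031, 0],
    [1, -0.012, -0.1, -0.062, 0],
    [1, -0.018, -0.15, -0.093, 0],
    [1, -0.025, -0.2, -0.124, 0],
    [1, -0.032, -0.25, -0.155, -3],
    [1, -0.038, -0.3, -0.19, -6],
    [1, -0.038, -0.323, -0.243, -9],
    [1, -0.038, -0.347, -0.298, -12],
    [1, -0.038, -0.37, -0.35, -15],
    [1, -0.038, -0.393, -0.405, -18],
    [1, -0.038, -0.417, -0.46, -19.7],
    [1, -0.038, -0.44, -0.512, -19.7]
  ]
}}

```text
time_s: 2.7
tool_pos: [0.4603, 0.0279, 0.2799]
tool_rot: [-61.1, 89.9, 34.9]
force: [1.6, 0.0, -0.1]
grip_width: 0.0868
```

```bash
python3 - <<'E'
from h import *
plan()
p,d,m=cam('wrist'); save('w1.png',p); W=world(d,m); np.savez('w1.npz',W=W,p=p,d=d)
x,y,z=W[...,0],W[...,1],W[...,2]
for r in regions_of('wrist','pan')[:2]:
    k=r['pixels']&(d>0); print(r['p'],r['pixel'],k.sum(),W[k].min(0),W[k].max(0))
def rect(P,n):
    (c,s,a)=cv2.minAreaRect((P[:,:2]*1000).astype(np.float32)); a=(a+45)%90-45
    print(n,len(P),np.round(c,1),np.round(s,1),round(a,2))
b=(d>0)&(x>.4)&(y>-.06)&(y<.15)&(x<.7)
k=b&(abs(z-.11)<.006)&(x>.53)
rect(W[k],'rim')
h=b&(z>.085)&(z<.106)&(x<.535)
print(W[h].min(0),W[h].max(0)); H=W[h]; v=cv2.fitLine(H[:,:2].astype(np.float32),cv2.DIST_HUBER,0,.01,.01).ravel(); print(v,np.degrees(np.arctan2(v[1],v[0]))); rect(H,'handle')
E
```

```text
t 2.7 pos [0.4603 0.0279 0.2799] jaw 96.02 toolx [ 0.001  0.001 -1.   ] toolz [-0.105  0.994  0.001] F [ 1.6  0.  -0.1] w 0.0868 q [-36.  -8.  27. 106.   3.  81.  86.]
0.67 [257.6, 268.0] 7654 [ 0.43376288 -0.01139972 -0.00201681] [0.66563699 0.1103886  0.34658685]
rim 1109 [600.2  48.9] [119.1 110.2] 6.84
[0.43968362 0.02464133 0.09162597] [0.53484439 0.04666396 0.1020715 ]
[0.99291533 0.11882409 0.48485035 0.0352718 ] 6.824242
handle 973 [487.7  35.4] [96.2 11.8] 6.49
```

```bash
python3 - <<'E'
from h import *
plan((.490,.0358,.13,96.7),(.490,.0358,.095,96.7))
E
```

```text
t 2.8 pos [0.461  0.0227 0.2803] jaw 95.38 toolx [ 0.002 -0.001 -1.   ] toolz [-0.094  0.996 -0.001] F [ 0.4  0.6 -0.3] w 0.0872 q [-36.  -8.  28. 106.   4.  81.  86.]
[ 0.1503 -0.0299  0.0105] -1.3
[ 0.1853 -0.0298  0.0105] -1.3
```

View pics/w1.png

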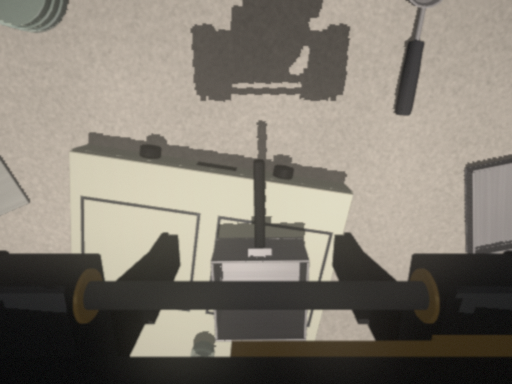

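The wrist view shows the handle running from about (260,160) to (260,250), with the fingers to either side of it, so the path down is clear. I'll descend, settle, then close.

Call:
{"api": "step_arm", "payload": {
  "deltas": [
    [1, 0.04, -0.03, 0.003, -0.7],
    [1, 0.09, -0.03, 0.003, -0.7],
    [1, 0.13, -0.03, 0.003, -0.7],
    [1, 0.16, -0.03, 0.003, -0.7],
    [1, 0.18, -0.03, 0.003, -0.7],
    [1, 0.185, -0.03, 0.003, -0.7],
    [1, 0.185, -0.03, 0.003, -0.7],
    [1, 0.185, -0.03, 0.003, -0.7]
  ]
}}

```text
time_s: 3.8
tool_pos: [0.4906, 0.0364, 0.0956]
tool_rot: [-76.3, 89.9, 20.5]
force: [-1.0, 1.4, -0.2]
grip_width: 0.0873
```

Call:
{"api": "step_arm", "payload": {
  "deltas": [
    [-0.4, 0, 0, 0, 0],
    [-0.7, 0, 0, 0, 0],
    [-1, 0, 0, 0, 0],
    [-1, 0, 0, 0, 0],
    [-1, 0, 0, 0, 0],
    [-1, 0, 0, 0, 0]
  ],
  "newtons": 25
}}

```text
time_s: 4.55
tool_pos: [0.4897, 0.0362, 0.0945]
tool_rot: [-70.7, 90.0, 26.1]
force: [-0.2, -0.0, 0.1]
grip_width: 0.0349
```

```bash
python3 - <<'E'
from h import *
plan((.4817,-.1072,.095,86.6))
E
```

```text
t 4.55 pos [0.4897 0.0362 0.0945] jaw 96.72 toolx [ 0.  0. -1.] toolz [-0.117  0.993  0.   ] F [-0.2 -0.   0.1] w 0.0349 q [-35.   7.  30. 116.  -4.  58.  93.]
[-0.0005  0.0248 -0.1414] 10.1
```

Call:
{"api": "step_arm", "payload": {
  "deltas": [
    [-1, 0, 0, 0, 0],
    [-1, 0, 0, 0, 0],
    [-1, 0, 0, 0, 0],
    [-1, 0, 0, 0, 0],
    [-1, 0, 0, 0, 0]
  ],
  "newtons": 25
}}

```text
time_s: 5.18
tool_pos: [0.4897, 0.0359, 0.0945]
tool_rot: [155.7, 90.0, -107.6]
force: [-0.2, -1.0, 0.1]
grip_width: 0.0117
```

Call:
{"api": "step_arm", "payload": {
  "deltas": [
    [-1, 0, 0.001, -0.006, 0.4],
    [-1, 0, 0.003, -0.018, 1.2],
    [-1, 0, 0.006, -0.033, 2.3],
    [-1, 0, 0.009, -0.049, 3.5],
    [-1, 0, 0.012, -0.066, 4.7],
    [-1, 0, 0.015, -0.084, 6],
    [-1, 0, 0.018, -0.102, 7.3],
    [-1, 0, 0.021, -0.118, 8.5],
    [-1, 0, 0.023, -0.131, 9.4],
    [-1, 0, 0.0245, -0.139, 10],
    [-1, 0, 0.025, -0.1415, 10.1],
    [-1, 0, 0.025, -0.1415, 10.1]
  ]
}}

```text
time_s: 6.68
tool_pos: [0.4814, -0.1074, 0.0946]
tool_rot: [166.7, 90.0, -106.7]
force: [-1.5, 3.0, 0.8]
grip_width: 0.012
```

```bash
cat > meas.py <<'E'
from h import *
def rect(P,n):
    (c,s,a)=cv2.minAreaRect((P[:,:2]*1000).astype(np.float32)); a=(a+45)%90-45
    print(n,len(P),np.round(c,1),np.round(s,1),round(a,2))
plan()
import sys
for n in sys.argv[2:]:
    p,d,m=cam(n); save(sys.argv[1]+n+'.png',p); W=world(d,m); x,y,z=W[...,0],W[...,1],W[...,2]
    b=(d>0)&(x>.535)&(x<.68)&(y>-.2)&(y<-.03)
    k=b&(abs(z-.11)<.006); rect(W[k],n+' rim'); P=W[k]; print(' z',np.median(P[:,2]))
    k=b&(z>.06)&(z<.114); rect(W[k],n+' body')
E
python3 meas.py slide scene wrist side
```

```text
t 6.675 pos [ 0.4814 -0.1074  0.0946] jaw 86.63 toolx [-0. -0. -1.] toolz [ 0.059  0.998 -0.   ] F [-1.5  3.   0.8] w 0.012 q [-25.   7.  37. 116.  -5.  58. 101.]
scene rim 269 [ 597.9 -109.2] [110.7 116.6] -0.92
 z 0.10794425996264534
scene body 1605 [ 598.4 -109.4] [111.1 117.6] -0.92
wrist rim 0 [0. 0.] [0. 0.] 0.0
 z nan
wrist body 403 [ 541.8 -109.8] [32.4  2.4] -0.62
side rim 165 [ 597.6 -112.1] [117.3 111.1] -0.73
 z 0.10788276075924352
side body 926 [ 596.6 -112.3] [119.  113.1] -0.69
  return _methods._mean(a, axis=axis, dtype=dtype,
  ret = ret.dtype.type(ret / rcount)
```

Call:
{"api": "step_arm", "payload": {
  "deltas": [
    [-0.7, 0, 0, 0, 0],
    [-0.4, 0, 0, 0, 0],
    [0, 0, 0, 0, 0],
    [0, 0, 0, 0, 0],
    [0, 0, 0, 0, 0],
    [0.3, -0.02, 0, 0, 0],
    [0.6, -0.07, 0, 0, 0],
    [1, -0.125, 0, 0, 0],
    [1, -0.18, 0, 0, 0],
    [1, -0.185, 0, 0, 0]
  ]
}}

```text
time_s: 8.07
tool_pos: [0.4836, -0.1079, 0.2839]
tool_rot: [-83.0, 89.5, 3.6]
force: [-0.9, -0.3, 0.7]
grip_width: 0.0834
```

```bash
python3 meas.py rel scene wrist; python3 - <<'E'
from h import *
plan((.455,-.33,.28,-61.2+180))
E
```

```text
t 8.075 pos [ 0.4836 -0.1079  0.2839] jaw 86.61 toolx [ 0.008  0.001 -1.   ] toolz [0.059 0.998 0.001] F [-0.9 -0.3  0.7] w 0.0834 q [-28.  -4.  36. 102.   2.  80.  94.]
scene rim 265 [ 599.  -109.2] [110.7 114.6] -1.18
 z 0.10777981297718209
scene body 1603 [ 598.7 -109.3] [111.  116.7] -1.33
wrist rim 1129 [ 596.4 -108.4] [109.9 111. ] -1.13
 z 0.10817219112137932
wrist body 3103 [ 593.3 -108.4] [110.  117.1] -1.09
t 8.175 pos [ 0.4818 -0.1074  0.2801] jaw 86.62 toolx [ 0.002  0.    -1.   ] toolz [0.059 0.998 0.   ] F [ 0.8  0.2 -0.3] w 0.0854 q [-28.  -4.  36. 103.   2.  80.  94.]
[-0.      0.0136 -0.2238] -32.2
```

View pics/relwrist.png

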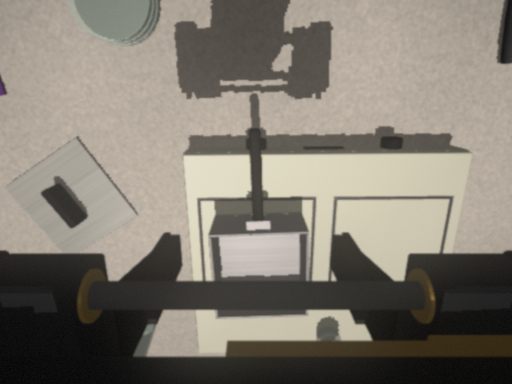

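The pan now stands inside the right-hand outline (about px 200-315 × 198-315) with a margin all round. The grey cover is at (72,195). I'll move above it with the jaws turned by +148° to stay within joint 7's range.

Call:
{"api": "step_arm", "payload": {
  "deltas": [
    [1, 0, -0.002, -0.023, 10.5],
    [1, 0, -0.005, -0.047, 21],
    [1, 0, -0.007, -0.07, 31.5],
    [1, 0, -0.009, -0.093, 42],
    [1, 0, -0.012, -0.117, 52.5],
    [1, 0, -0.014, -0.14, 63],
    [1, 0, -0.016, -0.163, 73.5],
    [1, 0, -0.019, -0.187, 84],
    [1, 0, -0.021, -0.21, 94.5],
    [1, 0, -0.023, -0.233, 105],
    [1, 0, -0.026, -0.257, 115.5],
    [1, 0, -0.028, -0.28, 126]
  ]
}}

```text
time_s: 9.68
tool_pos: [0.4921, -0.3887, 0.2772]
tool_rot: [-164.9, 89.8, 155.4]
force: [-0.1, 0.7, -0.4]
grip_width: 0.0869
```

Call:
{"api": "step_arm", "payload": {
  "deltas": [
    [1, 0, 0, 0, 10.5],
    [1, 0, 0, 0, 19],
    [1, 0, 0, 0, 21.8],
    [1, 0, 0, 0, 21.8],
    [1, 0, 0, 0, 21.8]
  ]
}}

```text
time_s: 10.3
tool_pos: [0.4925, -0.3882, 0.2784]
tool_rot: [-145.9, 89.9, 153.0]
force: [0.6, -0.5, -0.2]
grip_width: 0.0869
```

```bash
python3 - <<'E'
from h import *
def rect(P,n):
    (c,s,a)=cv2.minAreaRect((P[:,:2]*1000).astype(np.float32)); a=(a+45)%90-45
    print(n,len(P),np.round(c,1),np.round(s,1),round(a,2)); return np.array(c)/1000,a
plan()
p,d,m=cam('wrist'); save('w3.png',p); W=world(d,m); x,y,z=W[...,0],W[...,1],W[...,2]
cr=(d>0)&(x>.43)&(x<.64)&(y>-.47)&(y<-.26)
k=cr&(z>.0032)&(z<.008); k=cv2.morphologyEx(k.astype(np.uint8),cv2.MORPH_OPEN,np.ones((3,3)))>0
rect(W[k],'cover'); f=cr&(z>.03)&(z<.045); c,a=rect(W[f],'fintop'); print(W[f][:,2].mean())
plan((*c,.1,-90+a),(*c,.028,-90+a))
E
```

```text
t 10.3 pos [ 0.4925 -0.3882  0.2784] jaw -61.15 toolx [-0.001  0.001 -1.   ] toolz [ 0.483 -0.876 -0.001] F [ 0.6 -0.5 -0.2] w 0.0869 q [-10.  23.  61.  85. -20.  84. -10.]
cover 5038 [ 526.1 -365.6] [128.8 128.9] 27.93
fintop 492 [ 526.6 -365.8] [58.  11.7] 28.05
0.035447314696801555
t 10.35 pos [ 0.4926 -0.3883  0.2788] jaw -61.15 toolx [-0.001  0.001 -1.   ] toolz [ 0.482 -0.876 -0.001] F [0.4 0.1 0.4] w 0.0871 q [-10.  23.  61.  85. -20.  84. -10.]
[ 0.1787  0.0408 -0.0031] 0.8
[ 0.2507  0.0408 -0.003 ] 0.8
```

View pics/w3.png

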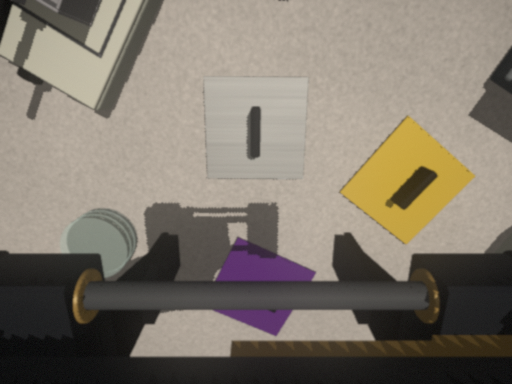

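The grey cover is square in view at (255,127), its fin at (255,132), with free bench around it. I'll descend and grip the fin.

Call:
{"api": "step_arm", "payload": {
  "deltas": [
    [1, 0.05, 0.02, -0.002, 0.8],
    [1, 0.1, 0.041, -0.003, 0.8],
    [1, 0.15, 0.041, -0.003, 0.8],
    [1, 0.19, 0.041, -0.003, 0.8],
    [0.7, 0.22, 0.041, -0.003, 0.8],
    [0.4, 0.24, 0.041, -0.003, 0.8],
    [0.1, 0.25, 0.041, -0.003, 0.8],
    [-0.2, 0.2505, 0.041, -0.003, 0.8],
    [-0.5, 0.2505, 0.041, -0.003, 0.8],
    [-0.7, 0.2505, 0.041, -0.003, 0.8],
    [-1, 0.2505, 0.041, -0.003, 0.8],
    [-1, 0.2505, 0.041, -0.003, 0.8]
  ],
  "newtons": 30
}}

```text
time_s: 11.85
tool_pos: [0.5275, -0.3661, 0.0293]
tool_rot: [61.6, 90.0, -0.3]
force: [-0.4, 0.0, -0.6]
grip_width: 0.015
```

Call:
{"api": "step_arm", "payload": {
  "deltas": [
    [-1, 0, 0, 0, 0],
    [-1, 0, 0, 0, 0],
    [-1, 0, 0, 0, 0],
    [-1, 0, 0, 0, 0],
    [-1, 0, 0, 0, 0],
    [-1, 0, 0, 0, 0]
  ]
}}

```text
time_s: 12.6
tool_pos: [0.5276, -0.3663, 0.0293]
tool_rot: [30.5, 90.0, -31.5]
force: [0.5, -1.3, 3.4]
grip_width: 0.0122
```

```bash
python3 - <<'E'
from h import *
plan((.528,-.366,.23),(.5975,-.1092,.23,-91.1))
E
```

```text
t 12.6 pos [ 0.5276 -0.3663  0.0293] jaw -61.98 toolx [ 0.001 -0.    -1.   ] toolz [ 0.47  -0.883  0.001] F [ 0.5 -1.3  3.4] w 0.0122 q [ -6.  37.  51.  98. -33.  61.  -6.]
[-2.007e-01  6.000e-04  1.000e-04] None
[-0.2007  0.1826 -0.194 ] 29.1
```

Call:
{"api": "step_arm", "payload": {
  "deltas": [
    [-1, -0.01, 0, 0, 0],
    [-1, -0.03, 0, 0, 0],
    [-1, -0.065, 0, 0, 0],
    [-1, -0.105, 0, 0, 0],
    [-1, -0.145, 0, 0, 0],
    [-1, -0.18, 0, 0, 0],
    [-1, -0.196, 0, 0, 0],
    [-1, -0.2, 0, 0, 0]
  ]
}}

```text
time_s: 13.6
tool_pos: [0.5274, -0.3662, 0.2299]
tool_rot: [59.4, 89.9, -2.6]
force: [0.3, 0.1, -3.0]
grip_width: 0.0118
```

Call:
{"api": "step_arm", "payload": {
  "deltas": [
    [-1, 0, 0.01, -0.01, 1.5],
    [-1, 0, 0.027, -0.029, 4],
    [-1, 0, 0.046, -0.049, 7],
    [-1, 0, 0.066, -0.07, 10.5],
    [-1, 0, 0.086, -0.091, 14],
    [-1, 0, 0.106, -0.112, 17.5],
    [-1, 0, 0.126, -0.134, 21],
    [-1, 0, 0.146, -0.155, 24.5],
    [-1, 0, 0.164, -0.174, 27],
    [-1, 0, 0.177, -0.188, 28.5],
    [-1, 0, 0.182, -0.194, 29.1],
    [-1, 0, 0.182, -0.194, 29.1]
  ]
}}

```text
time_s: 15.1
tool_pos: [0.5965, -0.109, 0.2282]
tool_rot: [-81.5, 89.9, -172.5]
force: [0.1, -0.7, -1.6]
grip_width: 0.0117
```

```bash
python3 - <<'E'
from h import *
def rect(P,n):
    (c,s,a)=cv2.minAreaRect((P[:,:2]*1000).astype(np.float32)); a=(a+45)%90-45
    print(n,len(P),np.round(c,1),np.round(s,1),round(a,2))
for n in ['scene','side']:
    p,d,m=cam(n); save('carry'+n+'.png',p); W=world(d,m); x,y,z=W[...,0],W[...,1],W[...,2]
    b=(d>0)&(x>.5)&(x<.7)&(y>-.22)&(y<-.0)
    k=b&(z>.198)&(z<.213); rect(W[k],n+' cover'); 
    A=np.c_[W[k][:,:2],np.ones(k.sum())]; print(np.linalg.lstsq(A,W[k][:,2],rcond=None)[0], np.median(W[k][:,2]))
    k=b&(z>.06)&(z<.114)&(x>.535); rect(W[k],n+' pan')
plan((.5975,-.1092,.15,-91.1),(.5975,-.1092,.1385,-91.1))
E
```

```text
scene cover 1218 [ 594.6 -108.8] [130.4 135.7] -0.61
[-0.00548974  0.00030227  0.20666139] 0.20326879966145234
scene pan 1600 [ 599.5 -109.1] [111.9 119.7] -1.21
side cover 907 [ 595.7 -113.4] [133.6 131.4] -1.27
[0.00153875 0.00313947 0.2033267 ] 0.20378201053603806
side pan 923 [ 594.4 -111.7] [118.2 118.4] -0.92
t 15.2 pos [ 0.5963 -0.1105  0.2288] jaw -91.16 toolx [-0.001 -0.001 -1.   ] toolz [-0.02  -1.     0.001] F [-0.1 -0.5 -2.7] w 0.0121 q [-43.  24.  66.  92. -22.  78. -65.]
[ 0.0788  0.0013 -0.0014] -0.1
[ 0.0903  0.0013 -0.0014] -0.1
```

View pics/carryscene.png

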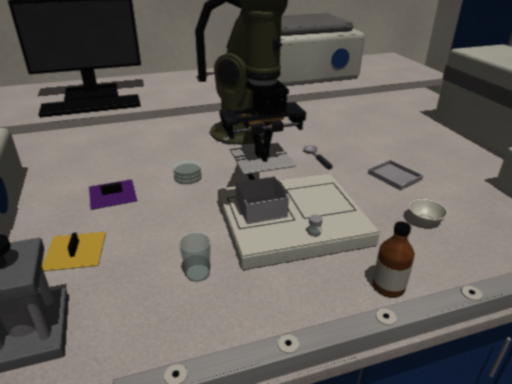

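The cover hangs level above the pan at (263,158), aligned to about 2 mm. I'll lower it slowly and watch the force.

Call:
{"api": "step_arm", "payload": {
  "deltas": [
    [-1, 0.01, 0.0015, 0, 0],
    [-1, 0.03, 0.0015, 0, 0],
    [-1, 0.05, 0.0015, 0, 0],
    [-1, 0.066, 0.0015, 0, 0],
    [-1, 0.076, 0.0015, 0, 0],
    [-1, 0.081, 0.0015, 0, 0],
    [-1, 0.084, 0.0015, 0, 0],
    [-1, 0.086, 0.0015, 0, 0],
    [-1, 0.086, 0.0015, 0, 0],
    [-1, 0.086, 0.0015, 0, 0]
  ]
}}

```text
time_s: 16.45
tool_pos: [0.5986, -0.1094, 0.1434]
tool_rot: [99.7, 90.0, 8.6]
force: [-0.6, -0.3, -2.1]
grip_width: 0.0117
```

Call:
{"api": "step_arm", "payload": {
  "deltas": [
    [-1, 0.001, 0, 0, 0],
    [-1, 0.002, 0, 0, 0],
    [-1, 0.002, 0, 0, 0]
  ]
}}

```text
time_s: 16.82
tool_pos: [0.5983, -0.1093, 0.1409]
tool_rot: [-118.1, 90.0, 150.8]
force: [0.2, 0.9, -2.8]
grip_width: 0.0119
```

Call:
{"api": "step_arm", "payload": {
  "deltas": [
    [-1, 0.0007, 0, 0, 0],
    [-1, 0.0015, 0, 0, 0],
    [-1, 0.0015, 0, 0, 0]
  ]
}}

```text
time_s: 17.2
tool_pos: [0.5983, -0.1093, 0.1395]
tool_rot: [-140.8, 90.0, 128.2]
force: [-0.0, 0.2, -2.1]
grip_width: 0.0118
```

Call:
{"api": "step_arm", "payload": {
  "deltas": [
    [-1, 0.0006, 0, 0, 0],
    [-1, 0.001, 0, 0, 0],
    [-1, 0.001, 0, 0, 0]
  ]
}}

```text
time_s: 17.58
tool_pos: [0.5984, -0.1093, 0.1393]
tool_rot: [165.6, 90.0, 74.5]
force: [-3.2, 0.8, 5.6]
grip_width: 0.0119
```

Contact: the vertical force has gone from -2.1 to +5.6 N. I'll release, rise and check.

Call:
{"api": "step_arm", "payload": {
  "deltas": [
    [-0.8, 0, 0, 0, 0],
    [-0.6, 0, 0, 0, 0],
    [-0.4, 0, 0, 0, 0],
    [-0.1, 0, 0, 0, 0],
    [-0.1, 0, 0, 0, 0],
    [-0.1, 0, 0, 0, 0],
    [0.2, -0.01, 0, 0, 0],
    [0.5, -0.04, 0, 0, 0],
    [0.8, -0.09, 0, 0, 0],
    [1, -0.14, 0, 0, 0],
    [1, -0.15, 0, 0, 0],
    [1, -0.15, 0, 0, 0]
  ]
}}

```text
time_s: 19.08
tool_pos: [0.5986, -0.1095, 0.2893]
tool_rot: [106.2, 89.9, 15.1]
force: [0.1, 0.2, 0.1]
grip_width: 0.085
```

```bash
python3 - <<'E'
from h import *
def rect(P,n):
    (c,s,a)=cv2.minAreaRect((P[:,:2]*1000).astype(np.float32)); a=(a+45)%90-45
    print(n,len(P),np.round(c,1),np.round(s,1),round(a,2))
plan()
for n in ['scene','side']:
    p,d,m=cam(n); save('end'+n+'.png',p); W=world(d,m); x,y,z=W[...,0],W[...,1],W[...,2]
    b=(d>0)&(x>.5)&(x<.7)&(y>-.22)&(y<-.0)
    k=b&(z>.109)&(z<.12); rect(W[k],n+' cover'); 
    A=np.c_[W[k][:,:2],np.ones(k.sum())]; print(np.linalg.lstsq(A,W[k][:,2],rcond=None)[0], np.median(W[k][:,2]))
    k=b&(z>.06)&(z<.1)&(x>.535); rect(W[k],n+' pan')
E
```

```text
t 19.075 pos [ 0.5986 -0.1095  0.2893] jaw -91.08 toolx [ 0.001  0.    -1.   ] toolz [-0.019 -1.    -0.   ] F [0.1 0.2 0.1] w 0.085 q [-43.  21.  66.  87. -20.  84. -67.]
scene cover 1292 [ 597.9 -108.4] [130.9 136.1] -1.19
[-0.00391248  0.0010234   0.11685742] 0.11443962411839748
scene pan 640 [ 600.6 -109.1] [111.  111.9] -1.52
side cover 1020 [ 597.3 -111.6] [136.  131.1] -0.58
[ 0.00151608 -0.00152585  0.11336461] 0.11452232047456362
side pan 363 [ 572.  -141.7] [ 78.6 151.6] -43.87
```

View pics/endscene.png

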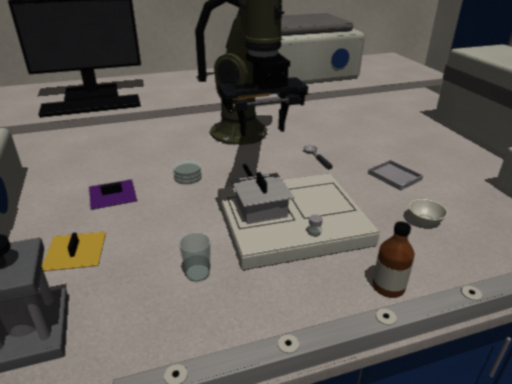

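The final view shows the cover lying flat on the pan at (263,195). The gripper is open and clear above it, and the bystanders have not moved. I'm handing in.

```bash
python3 -c "
from cell import env; print(env.sign_off())"
```

```text
the job is handed in; nothing more can be done
None
```

I slid the pan by its handle into the empty outline, without lifting it, and laid the grey aluminium cover on it. The job was handed in at about 19 s of the 51 s allowed; sign-off reports no verdict.

- **Pan:** measured at about (0.598, -0.110) m with yaw -1.2°. The outline is at about (0.597, -0.114) m with yaw -3.4°, so the pan is within about 5 mm and 2.5° (0.04 rad). At release it stood inside the outline with a margin all round.
- **Cover:** flat on the rim, top at 0.114 m, centred on the pan to about 3 mm with sides parallel to about 1°. It touched down at roughly 6 N before I opened the fingers. The force on the tool was near zero once the gripper was clear.
- **Bystanders:** nothing looked moved in the final scene picture; I did not re-measure their positions.
- **Checks that disagreed or failed:**
  - The scene and side cameras differ by about 3 mm in y.
  - In the last check, the side camera's fit of the pan was unusable because the cover hides most of the pan from that side.
  - The pan rim and cover heights read 1–2 mm low.

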